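# Tip a flush block up out of its nest

## Robot

A 7-joint arm with a two-finger parallel gripper is mounted at the origin on a cart in front of the work surface, level with it; the furniture and walls round the work are solid. World frame = base frame: x ahead of the robot, y to its left, z up, the work surface at z = 0. Lengths are in m, angles in degrees, forces in N, time in s.
With the tool pointing down it reaches from about 0.425 to 0.875 m from the base axis. Payload 4.7 kg.
Tool frame: the origin (TCP) lies at the very end of the fingers, on their centre line; the grasp point (between the pads) lies 19 mm behind it; z points along the fingers, y is the direction in which the jaws open and shut (so a half turn about z gives the same grasp; the last joint's range is limited). The gripper opens to 87 mm and grips with 3 to 60 N. Pads are 19 mm wide; open, the fingers measure 117 mm over their backs; the gripper's body (75 mm by 190 mm) begins 51 mm behind the grasp point.
Start: joints at [66.354, 18.392, -4.016, 83.108, 1.295, 78.541, -3.26], TCP at [0.269, -0.592, 0.223] pointing down, gripper open.
Joint ranges: [-163.93, 163.93], [-17.29, 119.83], [-79.2, 71.16], [3.27, 140.29], [-89.18, 269.18], [5.43, 117.66], [-154.24, 154.24]. Speed limits (degrees/s): [147.25, 147.25, 180, 180, 180, 180, 180].

## Interface

Orientations are given as [roll, pitch, yaw] about the fixed x, y, z axes, in that order (R = Rz(yaw) Ry(pitch) Rx(roll)).
In Python, from cell import monitor, read_camera, camera_info, env, look_for gives the robot as it stands.
- The arm moves only by the tool servo_tool, never from a script. Its argument "commands" is one flat list of numbers, 6 for each row, row after row: the shift along the tool's x, y, z in mm, then the turn, a rotation vector about the tool's x, y, z in degrees. A call has 1 to 10 rows; each row shifts and turns the commanded pose from where the row before left it, along the tool's axes as they then stand; what a row does not reach is not made up. A row lasts 1/10 s, in which the tool goes at most 50 mm and 8.59 degrees, less where a joint would pass 70% of its speed; a pose out of reach is approached as far as the arm can. A call is refused whole if a number of a shift passes 50 or a number of a turn 8.59, either way. A call with a gripper value outside its range is refused whole. "jaw" is the finger opening in mm, from 0 to 87, set as the call begins (left out, the last holds). The fingers move at their own pace and stop on an object; "newtons" is the grip in N (left out, the last holds). Time passes only in rows, so rows that do not move let the fingers close. It gives the time, the measured TCP pose, the force and the opening at its end, in the units of the state.
- monitor.get_obs(): the state, without advancing time (a new reading comes with each control period).
- read_camera(name): name is "scene" or "top" or "wrist"; returns (picture, depth): 420x560x3 uint8, red, green, blue; 420x560 float32, m along the optical axis (not along the pixel's ray), 0 where there is no reading.
- camera_info(name): a dict with "camera_matrix" (3x3 intrinsics, pixels), "R" (3x3) and "t" (3): a world point X has camera coordinates R X + t; the wrist camera has in their place "T_tool_cam" (4x4, takes a point from camera to tool coordinates, whose origin is the TCP and whose axes are the flange's). Camera axes: x right, y down, z forward; pixel columns grow to the right and rows downward; lengths in m; the calibration is good to about 2 mm. A picture is of the moment at which its call begins: read the wrist's pose just before it. camera_info takes no time and is no camera call.
- env.sign_off(): hands the job in, once; it reports no verdict.
Trained networks look in the newest picture that a camera, given by its name, has taken for a name from the list of things; names that differ only in an ending like _2 or _b are one class to them, and where a whole thing is asked for, a point or a joint stands for the part that bears it (a point fixed in the world has none). Each returns a list of dicts, best first, with "conf" (0 to 1); they miss things now and then, are a little off and sometimes report something else, mostly with a low value. They report only what shows in the picture. A call takes as long as a camera call. They do not tell look-alikes from the thing itself.
- look_for(camera, label): "box" ([left, top, width, height] in pixels, round what is visible of it).
The state is a dict: "time_s": time; "qpos": joint angles; "joint_velocities": joint speeds; "effort": joint torques, N m; "tool_pos": TCP position; "tool_rot": TCP orientation; "force": force on the tool from outside, world axes, zero at the start; "wrist_torque": the same for the moment, N m; "grip_width": finger opening in m.
Only numpy, scipy, OpenCV 4.12 (cv2) and the standard library are available. Lean on these libraries where they do the work, as an engineer would, in place of code of your own. Each camera call takes 0.05 s, during which the arm holds its last target.

## Task

Take the aluminium block out of the deep steel nest and lay it on the plank. It sits just below the nest's rim with no room for fingers at its sides, and a packing hidden beneath carries only one half of it: press gently on top near its ends to find the end that gives, and tip it there so that the other end stands up out of the nest. Then grip the raised end, lift the block out and lay it flat on its wide foot, lengthwise along the middle of the plank, without disturbing the grease tin, the spanner or the hammer.

Things in the scene. Friction and masses are not known exactly. Their poses are not given: they have to be found in the camera images.
- block: plain aluminium block, 0.4 to 0.65 kg: foot 140 x 50 x 10 mm, on it a body 124 x 50 x 20 mm (30 mm high in all), flat top with two shallow-looking bolt holes. Origin at the centre of its underside, x along its length, y across its 50 mm width, z up. At the start it lies level in the nest, its underside 33 mm above the table.
- block_top (a point): centre of the block's flat top, 30 mm above its origin; at the start 2 mm below the nest's rim. Once tipped, the block stays at about 22 degrees by itself; the raised end of its top then stands about 19 mm above the rim (about 12 mm at 40 mm from the middle) and can be pinched there across the width. Pushed down again it falls back level. Axes as the block's.
- nest: fixed dark steel fixture with an open-topped pocket: base plate 225 x 116 x 8 mm with bolt heads at its corners; walls 14 mm thick, 172 x 82 mm outside, rim 65 mm above the table. Origin at the centre of its underside, x along the pocket (the block's length), z up. The block has 2 mm of play on each side; the end walls stand 10 mm from its upper body.
- nest_mouth (a point): centre of the pocket's mouth (144 mm in x, 54 mm in y), level with the rim. Under the block, unseen, a packing 25 mm high fills one half of the pocket, to 2.5 mm past the middle: at the +x or the -x end, differing from start to start. Pressed over it the block is rigid; pressed 45 mm from the middle at the other end it gives at under 2 N and sinks about 16 mm.
- plank: weathered board lying flat and fixed on the table, 110 x 400 x 24 mm. Origin at the centre of its underside; x across its 110 mm, y along its 400 mm, z up; its top is 24 mm above the table.
- grease: orange tin, 67 mm across, 60 mm high, standing beyond the nest; leave alone. Origin at the centre of its underside.
- spanner: open-ended spanner, 40 x 227 x 12 mm, lying left of the nest; leave alone. Origin at the centre of its underside, y along it.
- mallet: hammer with a wooden handle, 105 x 286 x 27 mm, lying right of the plank; leave alone. Origin at the centre of its underside, y along the handle.
There are look-alikes about, which are no part of the job. Of the things like the block, leave any that is orange; of the rest the larger one is meant.

How it is judged:
By the outcome, as a careful person would: the job done as asked, in the order asked, and still so for the second after the job is handed in, with the robot touching nothing.
It also fails if it takes over 54 s, if anything falls off the work surface, if the arm or the gripper's body presses on something with over 40 N, if the wrist force passes 120 N, or if a joint passes its speed limit or range.

## Working session

There is one attempt and no reset: what is moved stays moved. The work goes in short steps, Python scripts to look and compute and a tool call to move; the robot and the scene stay as the last step left them, time stands still between calls to the robot, and variables do not carry over. Pictures are saved under pics/ and viewed, and the job is handed in when it is done.

Besides the shell and the picture viewer there is one more tool, called after "Emit:" as name(argument=value, ...) on one line, values as JSON. servo_tool: Moves the arm, as the interface text tells. Its arguments: {"type":"object","properties":{"commands":{"type":"array","items":{"type":"number"}},"jaw":{"type":"number"},"newtons":{"type":"number"}},"required":["commands"]}

```bash
ls; mkdir -p pics; python3 - <<'E'
from cell import monitor, read_camera, camera_info, env, look_for
import cv2,json
for c in ("scene","top"):
    p,d=read_camera(c); cv2.imwrite(f"pics/{c}0.png",p[:,:,::-1])
    i=camera_info(c); print(c,i)
    for l in ("block","nest","plank","grease","spanner","mallet"):
        print(l,[(b["box"],round(b["conf"],2)) for b in look_for(c,l)])
print(monitor.get_obs())
print(camera_info("wrist"))
E
```

```text
pics
scene {'camera_matrix': array([[413.87093078,   0.        , 276.54364025],
       [  0.        , 413.87093078, 203.79103664],
       [  0.        ,   0.        ,   1.        ]]), 'R': array([[-0.84025972, -0.54172995, -0.02218704],
       [-0.31907822,  0.52716793, -0.78758051],
       [ 0.43835225, -0.65469278, -0.6158122 ]]), 't': array([0.48523218, 0.2797829 , 0.97513631])}
block [([189.1, 284.0, 32.6, 35.5], 0.83), ([227.2, 237.1, 45.7, 25.5], 0.73), ([293.7, 222.8, 15.7, 27.8], 0.6)]
nest [([206.4, 230.4, 87.2, 58.7], 0.66)]
plank [([255.6, 170.0, 129.5, 57.9], 0.65)]
grease [([222.4, 199.3, 23.2, 28.7], 0.6)]
spanner [([178.7, 340.1, 98.8, 47.9], 0.95)]
mallet []
top {'camera_matrix': array([[410.49490414,   0.        , 282.72266743],
       [  0.        , 410.49490414, 211.71703136],
       [  0.        ,   0.        ,   1.        ]]), 'R': array([[ 0.0286879 , -0.99958126,  0.00378394],
       [-0.97993454, -0.02887062, -0.19721763],
       [ 0.19724429,  0.00194975, -0.98035243]]), 't': array([-0.06139481,  0.6139882 ,  1.27587185])}
block [([222.9, 199.6, 15.9, 42.3], 
[... 921 characters left out ...]
.44523140e+01]), 'force': array([ 0.01517305, -0.55018937,  0.83587742]), 'wrist_torque': array([ 0.03076655, -0.00549241,  0.0271361 ]), 'grip_width': 0.0868923604027003}
{'camera_matrix': array([[300.51825338,   0.        , 275.33850334],
       [  0.        , 300.51825338, 210.41962873],
       [  0.        ,   0.        ,   1.        ]]), 'T_tool_cam': array([[-8.88308499e-04, -9.53257639e-01, -3.02157383e-01,
         8.40199884e-02],
       [ 9.99999350e-01, -6.30727368e-04, -9.50042116e-04,
         7.76043022e-04],
       [ 7.15055973e-04, -3.02158031e-01,  9.53257580e-01,
        -1.62263651e-01],
       [ 0.00000000e+00,  0.00000000e+00,  0.00000000e+00,
         1.00000000e+00]])}
```

```bash
cat > h.py <<'E'
import numpy as np, cv2
from cell import monitor, read_camera, camera_info, env, look_for
from scipy.spatial.transform import Rotation as Ro
def cloud(c,d,obs=None):
    i=camera_info(c);K=i["camera_matrix"]
    v,u=np.mgrid[0:d.shape[0],0:d.shape[1]]
    P=np.stack([(u-K[0,2])/K[0,0]*d,(v-K[1,2])/K[1,1]*d,d],-1)
    if c=="wrist":
        T=i["T_tool_cam"];P=P@T[:3,:3].T+T[:3,3]
        R=Ro.from_euler("xyz",obs["tool_rot"],degrees=True).as_matrix()
        return P@R.T+obs["tool_pos"]
    return (P-i["t"])@i["R"]
E
python3 - <<'E'
from h import *
p,d=read_camera("top"); P=cloud("top",d); np.savez("top.npz",p=p,P=P)
for n,b in dict(nest=[211.9,195,37.4,62.8],blk=[222.9,199.6,15.9,42.3],bl2=[167.6,212,25,13],bl3=[266,226,25,30],plank=[309,172,37,124],gr=[256,166,20,22],ham=[388,183,34,85],sp=[142,229,10,59]).items():
    x,y,w,h=map(int,b);Q=P[y:y+h,x:x+w].reshape(-1,3);z=Q[:,2]
    print(n,np.round(np.percentile(Q,[2,50,98],axis=0),3).tolist())
im=cv2.resize(p[150:310,120:440,::-1],None,fx=2.5,fy=2.5,interpolation=cv2.INTER_CUBIC);cv2.imwrite("pics/topz.png",im)
E
```

```text
nest [[0.473, 0.076, -0.002], [0.567, 0.13, 0.06], [0.673, 0.197, 0.07]]
blk [[0.519, 0.106, 0.041], [0.584, 0.13, 0.064], [0.652, 0.154, 0.07]]
bl2 [[0.574, 0.264, -0.003], [0.592, 0.304, 0.02], [0.613, 0.343, 0.027]]
bl3 [[0.48, -0.071, -0.005], [0.527, -0.031, 0.003], [0.578, 0.01, 0.028]]
plank [[0.359, -0.252, -0.004], [0.554, -0.192, 0.024], [0.76, -0.135, 0.03]]
gr [[0.7, -0.015, -0.005], [0.734, 0.018, 0.057], [0.79, 0.053, 0.065]]
ham [[0.455, -0.513, -0.006], [0.593, -0.457, 0.0], [0.737, -0.402, 0.028]]
sp [[0.363, 0.383, -0.005], [0.457, 0.404, 0.003], [0.551, 0.425, 0.016]]
```

View pics/scene0.png

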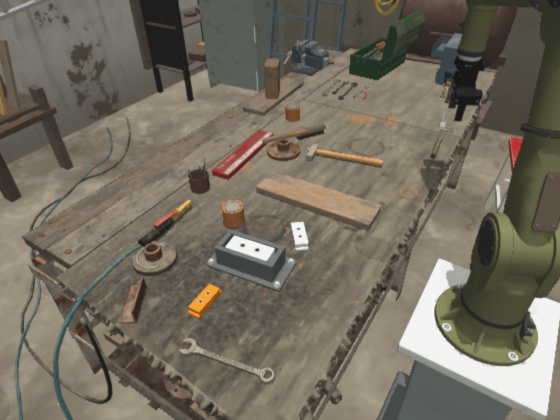

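View pics/top0.png

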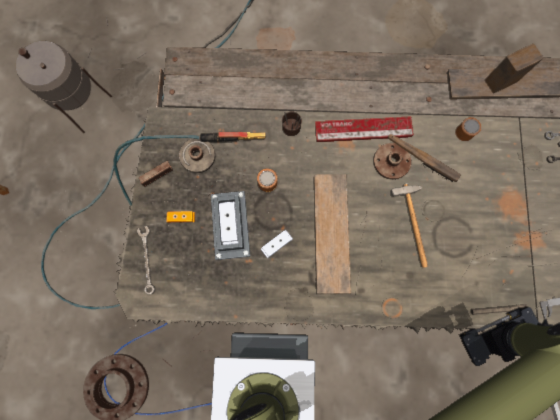

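The block is the white-topped piece in the grey nest (top image, around 229,222). The loose white piece at (277,243) is smaller and the one at (180,216) is orange, so both are look-alikes. Next I'll fit the poses.

```bash
python3 - <<'E'
from h import *
f=np.load("top.npz");p,P=f["p"],f["P"]
def fit(x0,x1,y0,y1,z0,z1,m=None):
    s=(P[...,0]>x0)&(P[...,0]<x1)&(P[...,1]>y0)&(P[...,1]<y1)&(P[...,2]>z0)&(P[...,2]<z1)
    if m is not None: s&=m
    n,l,st,_=cv2.connectedComponentsWithStats(s.astype(np.uint8));k=1+np.argmax(st[1:,4]);s=l==k
    Q=P[s]; r=cv2.minAreaRect((Q[:,:2]*1000).astype(np.float32))
    print(s.sum(),np.round(Q.mean(0),4),[np.round(a,1) for a in r],cv2.boxPoints(r).round(0).tolist()); 
fit(.45,.72,.05,.22,.05,.08)
br=p.min(2)>190
fit(.45,.72,.08,.18,.05,.08,br)
fit(.3,.8,-.28,-.1,.014,.035)
fit(.68,.82,-.05,.08,.04,.08)
print(P[222,224:236].round(4))
E
```

```text
1276 [0.5766 0.1341 0.0643] [array([578. , 134.6]), array([172.6,  83. ]), np.float64(7.6)] [[487.0, 164.0], [498.0, 82.0], [669.0, 105.0], [658.0, 187.0]]
545 [0.5773 0.1343 0.0639] [array([578.2, 134.2]), array([123.9,  49. ]), np.float64(7.3)] [[514.0, 151.0], [520.0, 102.0], [643.0, 118.0], [637.0, 166.0]]
3988 [ 0.5545 -0.2068  0.0244] [array([ 560.6, -207. ]), array([400.2, 110.9]), np.float64(1.9)] [[359.0, -158.0], [362.0, -269.0], [762.0, -256.0], [759.0, -145.0]]
325 [0.7281 0.0135 0.0585] [array([730. ,  13.6]), array([67.1, 63.1]), np.float64(1.7)] [[695.0, 44.0], [697.0, -19.0], [764.0, -17.0], [763.0, 46.0]]
[[0.5754 0.1452 0.0643]
 [0.5755 0.1419 0.0647]
 [0.5751 0.1383 0.0671]
 [0.5756 0.1354 0.0649]
 [0.5752 0.1318 0.0677]
 [0.5758 0.129  0.0649]
 [0.576  0.1258 0.0644]
 [0.5753 0.122  0.0689]
 [0.576  0.1192 0.0652]
 [0.5764 0.1162 0.0638]
 [0.577  0.1134 0.0605]
 [0.5758 0.1092 0.0685]]
```

View pics/topz.png

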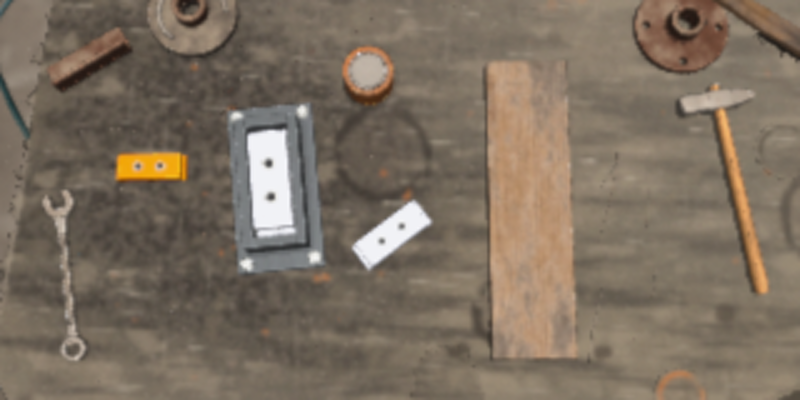

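```bash
cat >> h.py <<'E'
def plan(pos,rot,n,obs=None):
    """rows from the present pose to pos / [r,p,y], as n equal steps"""
    o=obs or monitor.get_obs(); p0=np.array(o["tool_pos"]);R0=Ro.from_euler("xyz",o["tool_rot"],degrees=True)
    R1=Ro.from_euler("xyz",rot,degrees=True); rv=(R0.inv()*R1).as_rotvec(degrees=True)
    dp=(np.array(pos)-p0)/n; rows=[]
    for k in range(n):
        R=R0*Ro.from_rotvec(rv*k/n,degrees=True)
        rows.append(list(np.round(R.inv().apply(dp)*1000,1))+list(np.round(rv/n,2)))
    print("max",np.abs(rows).max(0)); print(",".join("%g"%(v+0) for r in rows for v in r))
E
python3 - <<'E'
from h import *
plan([0.45,-0.2,0.24],[180,0,7.4],10)
E
```

```text
max [32.7  35.8   1.7   0.    0.    1.71]
32.7,-28.2,-1.7,0,0,1.71,31.8,-29.1,-1.7,0,0,1.71,31,-30.1,-1.7,0,0,1.71,30,-31,-1.7,0,0,1.71,29.1,-31.9,-1.7,0,0,1.71,28.1,-32.7,-1.7,0,0,1.71,27.2,-33.5,-1.7,0,0,1.71,26.2,-34.3,-1.7,0,0,1.71,25.1,-35.1,-1.7,0,0,1.71,24.1,-35.8,-1.7,0,0,1.71
```

Emit:
servo_tool(commands=[32.7,-28.2,-1.7,0,0,1.71,31.8,-29.1,-1.7,0,0,1.71,31,-30.1,-1.7,0,0,1.71,30,-31,-1.7,0,0,1.71,29.1,-31.9,-1.7,0,0,1.71,28.1,-32.7,-1.7,0,0,1.71,27.2,-33.5,-1.7,0,0,1.71,26.2,-34.3,-1.7,0,0,1.71,25.1,-35.1,-1.7,0,0,1.71,24.1,-35.8,-1.7,0,0,1.71], jaw=0)

```text
time_s: 1.75
tool_pos: [0.4506, -0.1984, 0.24]
tool_rot: [179.9, -0.0, 7.3]
force: [0.3, -0.4, -0.1]
grip_width: 0.0148
```

```bash
python3 - <<'E'
from h import *
print(monitor.get_obs())
plan([0.54,0.13,0.22],[180,0,7.4],10)
E
```

```text
{'time_s': 1.75, 'qpos': array([ 42.91699981,  -0.55687503, -21.98690781, 102.73975324,
        -0.18151713,  77.72082073, -61.75634028]), 'joint_velocities': array([-24.51113777,  -0.55281518, -25.25183528,  -1.34647961,
        -0.48781589,   1.60753011, -66.00251963]), 'effort': array([  2.23912887, -29.76218104,   1.23853639, -30.58096647,
        -0.0571578 ,   0.17370543,   1.23357464]), 'tool_pos': array([ 0.4506325 , -0.19838605,  0.23999249]), 'tool_rot': array([ 1.79946170e+02, -3.45180566e-02,  7.27422819e+00]), 'force': array([ 0.32624828, -0.4292338 , -0.08651246]), 'wrist_torque': array([ 0.00542362, -0.03717159, -0.00408375]), 'grip_width': 0.014815822606347829}
max [1.31e+01 3.14e+01 2.00e+00 1.00e-02 0.00e+00 1.00e-02]
13,-31.4,2,0.01,0,-0.01,13,-31.4,2,0.01,0,-0.01,13,-31.4,2,0.01,0,-0.01,13,-31.4,2,0.01,0,-0.01,13,-31.4,2,0.01,0,-0.01,13.1,-31.4,2,0.01,0,-0.01,13.1,-31.4,2,0.01,0,-0.01,13.1,-31.4,2,0.01,0,-0.01,13.1,-31.4,2,0.01,0,-0.01,13.1,-31.4,2,0.01,0,-0.01
```

Emit:
servo_tool(commands=[13,-31.4,2,0,0,0,13,-31.4,2,0,0,0,13,-31.4,2,0,0,0,13,-31.4,2,0,0,0,13,-31.4,2,0,0,0,13,-31.4,2,0,0,0,13,-31.4,2,0,0,0,13,-31.4,2,0,0,0,13,-31.4,2,0,0,0,13,-31.4,2,0,0,0])

```text
time_s: 2.75
tool_pos: [0.5392, 0.1293, 0.2197]
tool_rot: [180.0, -0.0, 7.3]
force: [0.5, -0.0, -0.3]
grip_width: 0.0003
```

Emit:
servo_tool(commands=[0,0,0,0,0,0,0,0,0,0,0,0])

```text
time_s: 2.95
tool_pos: [0.5387, 0.1287, 0.2194]
tool_rot: [180.0, 0.0, 7.5]
force: [0.4, -0.7, 0.3]
grip_width: 0.0004
```

```bash
python3 - <<'E'
from h import *
o=monitor.get_obs();print(o["tool_pos"],o["tool_rot"],o["force"],o["qpos"],o["grip_width"])
p,d=read_camera("wrist");cv2.imwrite("pics/w1.png",p[:,:,::-1]);P=cloud("wrist",d,o)
for nm,br in (("rim",None),("blk",p.min(2)>170)):
    s=(P[...,2]>.05)&(P[...,2]<.08)&(P[...,1]>.05)&(P[...,1]<.22)&(P[...,0]<.7)&(d>0)
    if br is not None:s&=br
    n,l,st,_=cv2.connectedComponentsWithStats(s.astype(np.uint8));s=l==1+np.argmax(st[1:,4])
    r=cv2.minAreaRect((P[s][:,:2]*1000).astype(np.float32));print(nm,s.sum(),P[s].mean(0).round(4),[np.round(a,1) for a in r])
E
```

```text
[0.53866133 0.12873683 0.21939509] [1.79993351e+02 2.46134486e-02 7.47248823e+00] [ 0.35941223 -0.69127067  0.33298834] [  20.46288021   10.03435762  -40.73336982   96.07729692    6.71890462
   76.40210856 -103.9512514 ] 0.00042937787036911564
rim 11920 [0.5847 0.1331 0.0638] [array([578.9, 132.3]), array([170.9,  82.1]), np.float64(7.4)]
blk 4997 [0.5846 0.1333 0.0631] [array([578.2, 132.5]), array([123.3,  49.8]), np.float64(7.5)]
```

View pics/w1.png

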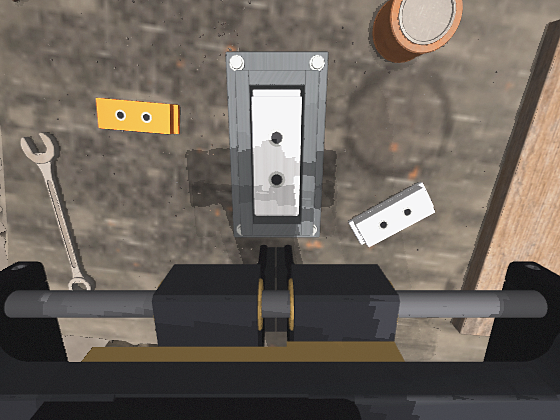

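```bash
python3 - <<'E'
from h import *
plan([0.6226,0.1388,0.072],[180,0,7.45],8)
E
```

```text
max [1.06e+01 1.00e-01 1.84e+01 1.00e-02 0.00e+00 1.00e-02]
10.6,-0.1,18.4,0.01,0,-0.01,10.6,-0.1,18.4,0.01,0,-0.01,10.6,-0.1,18.4,0.01,0,-0.01,10.6,-0.1,18.4,0.01,0,-0.01,10.6,-0.1,18.4,0.01,0,-0.01,10.6,-0.1,18.4,0.01,0,-0.01,10.6,-0.1,18.4,0.01,0,-0.01,10.6,-0.1,18.4,0.01,0,-0.01
```

Emit:
servo_tool(commands=[10.6,0,18.4,0,0,0,10.6,0,18.4,0,0,0,10.6,0,18.4,0,0,0,10.6,0,18.4,0,0,0,10.6,0,18.4,0,0,0,10.6,0,18.4,0,0,0,10.6,0,18.4,0,0,0,10.6,0,15,0,0,0,0,0,0,0,0,0])

```text
time_s: 3.9
tool_pos: [0.6226, 0.1358, 0.0732]
tool_rot: [179.9, 0.2, 7.2]
force: [0.0, 0.6, 0.6]
grip_width: 0.0002
```

Emit:
servo_tool(commands=[0,0,3,0,0,0,0,0,3,0,0,0,0,0,3,0,0,0,0,0,3,0,0,0,0,0,0,0,0,0])

```text
time_s: 4.4
tool_pos: [0.6228, 0.1388, 0.0637]
tool_rot: [180.0, -0.0, 7.4]
force: [0.6, -0.2, 0.5]
grip_width: 0.0001
```

Emit:
servo_tool(commands=[0,0,1,0,0,0,0,0,0,0,0,0])

```text
time_s: 4.6
tool_pos: [0.623, 0.1389, 0.0635]
tool_rot: [180.0, -0.0, 7.4]
force: [-1.4, -3.3, 4.5]
grip_width: 0.0006
```

Emit:
servo_tool(commands=[0,0,1,0,0,0,0,0,0,0,0,0])

```text
time_s: 4.8
tool_pos: [0.623, 0.1389, 0.0635]
tool_rot: [179.9, -0.0, 7.4]
force: [-4.2, -1.0, 10.6]
grip_width: 0.0007
```

Emit:
servo_tool(commands=[0,0,1,0,0,0,0,0,0,0,0,0])

```text
time_s: 5.0
tool_pos: [0.623, 0.1389, 0.0634]
tool_rot: [179.9, -0.0, 7.4]
force: [-6.4, -3.1, 14.2]
grip_width: 0.0003
```

The +x end is rigid: 14 N with no sink. I'll try the -x end.

Emit:
servo_tool(commands=[0,0,-12,0,0,0,-22.5,0,0,0,0,0,-22.5,0,0,0,0,0,-22.5,0,0,0,0,0,-22.5,0,0,0,0,0,0,0,5,0,0,0,0,0,2,0,0,0,0,0,0,0,0,0])

```text
time_s: 5.8
tool_pos: [0.5345, 0.1274, 0.0656]
tool_rot: [-180.0, -0.0, 7.3]
force: [0.3, -0.2, 0.5]
grip_width: 0.0002
```

Emit:
servo_tool(commands=[0,0,2,0,0,0,0,0,2,0,0,0,0,0,2,0,0,0,0,0,0,0,0,0])

```text
time_s: 6.2
tool_pos: [0.5336, 0.1274, 0.0593]
tool_rot: [-180.0, 0.0, 7.4]
force: [-0.2, -0.1, -0.4]
grip_width: 0.0002
```

Emit:
servo_tool(commands=[0,0,2,0,0,0,0,0,2,0,0,0,0,0,0,0,0,0])

```text
time_s: 6.5
tool_pos: [0.5335, 0.1273, 0.0554]
tool_rot: [180.0, 0.0, 7.4]
force: [0.2, -0.5, 0.1]
grip_width: 0.0006
```

Emit:
servo_tool(commands=[0,0,2,0,0,0,0,0,2,0,0,0,0,0,0,0,0,0])

```text
time_s: 6.8
tool_pos: [0.5341, 0.1275, 0.0524]
tool_rot: [180.0, -0.0, 7.4]
force: [-1.2, -1.0, 4.0]
grip_width: 0.0003
```

Emit:
servo_tool(commands=[0,0,1.5,0,0,0,0,0,0,0,0,0])

```text
time_s: 7.0
tool_pos: [0.5343, 0.1275, 0.0521]
tool_rot: [179.9, -0.1, 7.4]
force: [-4.2, -1.3, 13.6]
grip_width: 0.0006
```

```bash
python3 - <<'E'
from h import *
p,d=read_camera("wrist");cv2.imwrite("pics/w2.png",p[:,:,::-1])
p,d=read_camera("scene");cv2.imwrite("pics/s2.png",cv2.resize(p[190:320,160:340,::-1],None,fx=4,fy=4))
E
```

```text
(no output)
```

View pics/s2.png

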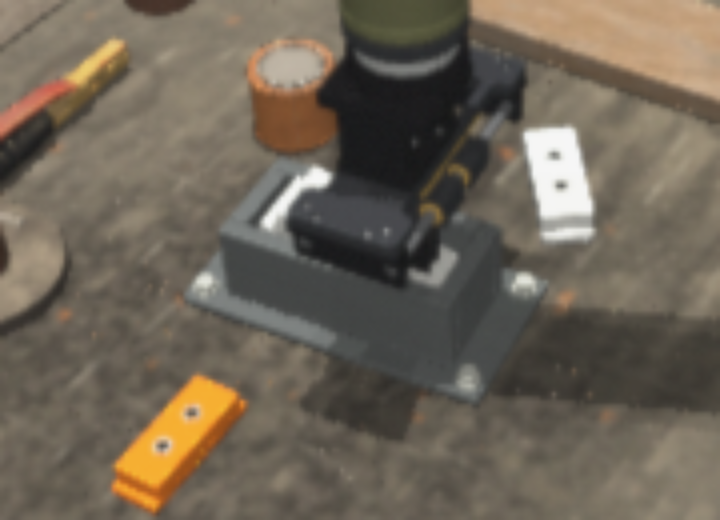

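The -x end gave at under 4 N and sank about 11 mm. The far end is up in the picture (upper left, 310,180). I'll lift away and measure the raised end.

Emit:
servo_tool(commands=[0,0,-6,0,0,0,0,0,-20,0,0,0,0,0,-40,0,0,0,0,0,-30,0,0,0,0,0,0,0,0,0], jaw=87)

```text
time_s: 7.6
tool_pos: [0.5367, 0.1284, 0.1508]
tool_rot: [180.0, -0.5, 7.4]
force: [0.4, -1.1, 0.3]
grip_width: 0.0326
```

```bash
python3 - <<'E'
from h import *
o=monitor.get_obs();print(o["tool_pos"],o["tool_rot"],o["force"],o["grip_width"])
p,d=read_camera("wrist");cv2.imwrite("pics/w3.png",p[:,:,::-1]);P=cloud("wrist",d,o)
c=np.array([.578,.133]);t=np.deg2rad(7.45);Q=P[...,:2]-c
a=Q@[np.cos(t),np.sin(t)];b=Q@[-np.sin(t),np.cos(t)]
for x in range(-70,80,10):
    s=(abs(a*1000-x)<2)&(abs(b)<.02)&(d>0)
    if s.sum(): print(x,s.sum(),np.median(P[s][:,2]).round(4))
s=(P[...,2]>.071)&(P[...,2]<.1)&(abs(b)<.045)&(abs(a)<.08)
print(a[s].min(),a[s].max(),np.percentile(b[s],[2,50,98]))
s&=abs(a-.04)<.01; print(b[s].min(),b[s].max())
E
```

```text
[0.53668325 0.12841839 0.15076973] [179.98964607  -0.4769211    7.35317044] [ 0.39062104 -1.05354565  0.26786758] 0.03263169644673469
-70 603 0.0496
-60 127 0.0422
-50 299 0.0474
-40 272 0.0509
-30 753 0.1704
-20 1260 0.249
-10 2974 0.2372
0 236 0.0661
10 206 0.0699
20 252 0.0739
30 297 0.0779
40 322 0.0818
50 271 0.0774
60 296 0.068
70 125 0.008
0.008165663836394024 0.05282400273422586 [-0.02448558 -0.00029168  0.02318546]
-0.02570028635906132 0.02439927932803651
```

View pics/w3.png

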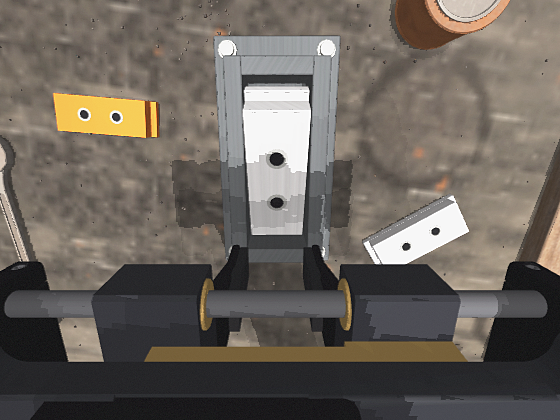

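```bash
python3 - <<'E'
from h import *
plan([0.6206,0.1386,0.110],[180,0,7.45],6)
E
```

```text
max [14.3   0.1   6.5   0.    0.04  0.02]
14.3,0,6.5,0,-0.04,-0.02,14.3,0,6.4,0,-0.04,-0.02,14.3,0,6.4,0,-0.04,-0.02,14.3,0.1,6.4,0,-0.04,-0.02,14.3,0.1,6.4,0,-0.04,-0.02,14.3,0.1,6.4,0,-0.04,-0.02
```

Emit:
servo_tool(commands=[14.3,0,6.4,0,0,0,14.3,0,6.4,0,0,0,14.3,0,6.4,0,0,0,14.3,0,6.4,0,0,0,14.3,0,6.4,0,0,0,14.3,0,6.4,0,0,0,0,0,0,0,0,0,0,0,0,0,0,0])

```text
time_s: 8.45
tool_pos: [0.6175, 0.1383, 0.1063]
tool_rot: [-180.0, 0.2, 7.4]
force: [0.3, -0.5, -0.0]
grip_width: 0.0864
```

```bash
python3 - <<'E'
from h import *
o=monitor.get_obs();print(o["tool_pos"],o["tool_rot"],o["grip_width"],o["qpos"])
plan([0.6206,0.1386,0.067],[180,0,7.45],4)
E
```

```text
[0.61753    0.13833579 0.10626306] [-1.79985581e+02  1.79577771e-01  7.37251173e+00] 0.08637964793416328 [  14.99135224   25.64087948  -38.32412445   92.40442391   16.76135703
   68.01603007 -109.59018266]
max [0.8  0.   9.8  0.   0.04 0.02]
0.8,0,9.8,0,0.04,-0.02,0.8,0,9.8,0,0.04,-0.02,0.8,0,9.8,0,0.04,-0.02,0.8,0,9.8,0,0.04,-0.02
```

Emit:
servo_tool(commands=[1,0,9.5,0,0,0,1,0,9.5,0,0,0,1,0,9.5,0,0,0,0,0,9.5,0,0,0,0,0,0,0,0,0,0,0,0,0,0,0])

```text
time_s: 9.05
tool_pos: [0.6216, 0.1387, 0.0695]
tool_rot: [180.0, 0.0, 7.4]
force: [0.5, -0.4, 0.1]
grip_width: 0.087
```

Emit:
servo_tool(commands=[0,0,2.3,0,0,0,0,0,0,0,0,0,0,0,0,0,0,0])

```text
time_s: 9.35
tool_pos: [0.622, 0.1388, 0.0678]
tool_rot: [180.0, -0.0, 7.4]
force: [-0.0, -0.1, -0.2]
grip_width: 0.0873
```

Emit:
servo_tool(commands=[0,0,0,0,0,0,0,0,0,0,0,0,0,0,0,0,0,0,0,0,0,0,0,0,0,0,0,0,0,0], jaw=40, newtons=60)

```text
time_s: 9.85
tool_pos: [0.6218, 0.1387, 0.0675]
tool_rot: [180.0, 0.0, 7.4]
force: [1.0, 0.0, 0.0]
grip_width: 0.0551
```

Emit:
servo_tool(commands=[0,0,0,0,0,0,0,0,0,0,0,0,0,0,0,0,0,0])

```text
time_s: 10.15
tool_pos: [0.6218, 0.1387, 0.0675]
tool_rot: [180.0, -0.0, 7.4]
force: [0.6, -0.5, 0.3]
grip_width: 0.0491
```

Emit:
servo_tool(commands=[0,0,-3,0,0,0,0,0,-6,0,0,0,0,0,-6,0,0,0,0,0,-6,0,0,0,0,0,0,0,0,0])

```text
time_s: 10.65
tool_pos: [0.6226, 0.139, 0.0899]
tool_rot: [-180.0, -0.1, 7.4]
force: [-0.3, -0.4, -4.8]
grip_width: 0.0494
```

```bash
python3 - <<'E'
from h import *
p,d=read_camera("scene");cv2.imwrite("pics/s4.png",cv2.resize(p[190:320,160:340,::-1],None,fx=4,fy=4))
p,d=read_camera("wrist");cv2.imwrite("pics/w4.png",p[:,:,::-1])
E
```

```text
(no output)
```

View pics/s4.png

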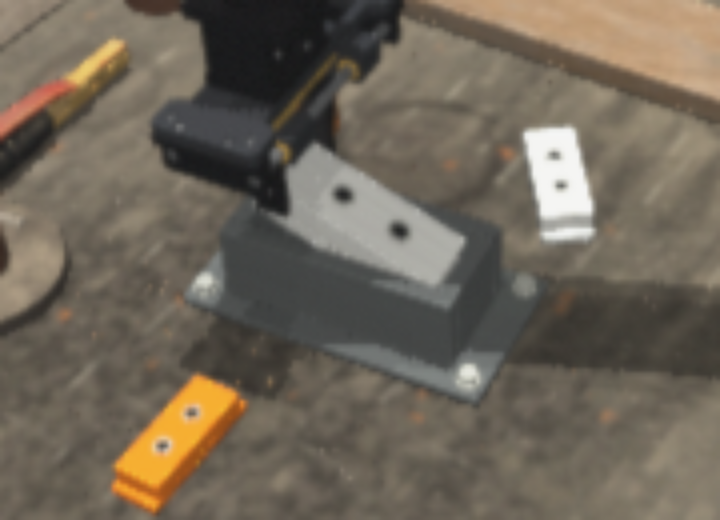

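View pics/w4.png

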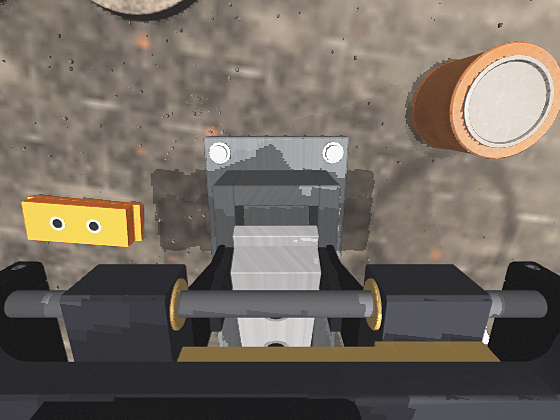

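Emit:
servo_tool(commands=[0,0,-10,0,0,0,0,0,-20,0,0,0,0,0,-25,0,0,0,0,0,-25,0,0,0,0,0,-25,0,0,0,0,0,-10,0,0,0,0,0,0,0,0,0])

```text
time_s: 11.45
tool_pos: [0.6227, 0.1393, 0.2054]
tool_rot: [-180.0, -0.2, 7.4]
force: [-0.1, -0.6, -4.6]
grip_width: 0.0494
```

```bash
python3 - <<'E'
from h import *
o=monitor.get_obs();print(o["tool_pos"],o["tool_rot"],o["force"],o["grip_width"])
p,d=read_camera("scene");cv2.imwrite("pics/s5.png",cv2.resize(p[150:320,160:340,::-1],None,fx=3.5,fy=3.5))
plan([0.6106,-0.2053,0.15],[180,21.6,1.9],20)
E
```

```text
[0.62267401 0.13926619 0.20539415] [-179.99797902   -0.19310439    7.36082412] [-0.10773804 -0.5642363  -4.57112478] 0.049368076485672506
max [ 2.8  17.2   3.    0.05  1.08  0.27]
-2.8,17,2.7,0.05,-1.08,0.27,-2.6,17,2.7,0.05,-1.08,0.27,-2.5,17,2.8,0.05,-1.08,0.27,-2.4,17,2.8,0.05,-1.08,0.27,-2.2,17,2.8,0.05,-1.08,0.27,-2.1,17.1,2.8,0.05,-1.08,0.27,-2,17.1,2.9,0.05,-1.08,0.27,-1.8,17.1,2.9,0.05,-1.08,0.27,-1.7,17.1,2.9,0.05,-1.08,0.27,-1.6,17.1,2.9,0.05,-1.08,0.27,-1.4,17.1,2.9,0.05,-1.08,0.27,-1.3,17.1,2.9,0.05,-1.08,0.27,-1.2,17.1,2.9,0.05,-1.08,0.27,-1,17.1,2.9,0.05,-1.08,0.27,-0.9,17.1,3,0.05,-1.08,0.27,-0.7,17.2,3,0.05,-1.08,0.27,-0.6,17.2,2.9,0.05,-1.08,0.27,-0.5,17.2,2.9,0.05,-1.08,0.27,-0.3,17.2,2.9,0.05,-1.08,0.27,-0.2,17.2,2.9,0.05,-1.08,0.27
```

View pics/s5.png

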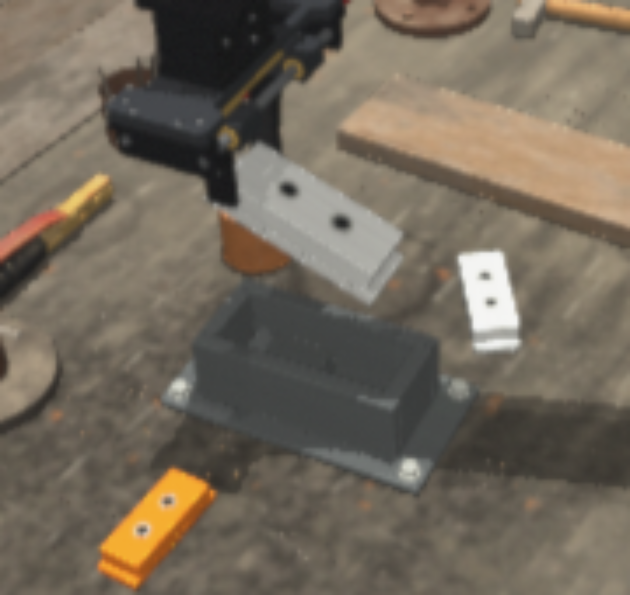

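Emit:
servo_tool(commands=[-2.8,10,2.7,0,-0.9,0.27,-2.6,17,2.7,0,-1.08,0.27,-2.5,17,2.8,0,-1.08,0.27,-2.4,17,2.8,0,-1.08,0.27,-2.2,17,2.8,0,-1.08,0.27,-2.1,17.1,2.8,0,-1.08,0.27,-2,17.1,2.9,0,-1.08,0.27,-1.8,17.1,2.9,0,-1.08,0.27,-1.7,17.1,2.9,0,-1.08,0.27,-1.6,17.1,2.9,0,-1.08,0.27])

```text
time_s: 12.5
tool_pos: [0.6153, -0.0278, 0.1771]
tool_rot: [179.7, 10.7, 4.6]
force: [0.3, -0.2, -4.1]
grip_width: 0.049
```

Emit:
servo_tool(commands=[-1.4,17.1,2.9,0,-1.08,0.27,-1.3,17.1,2.9,0,-1.08,0.27,-1.2,17.1,2.9,0,-1.08,0.27,-1,17.1,2.9,0,-1.08,0.27,-0.9,17.1,3,0,-1.08,0.27,-0.7,17.2,3,0,-1.08,0.27,-0.6,17.2,2.9,0,-1.08,0.27,-0.5,17.2,2.9,0,-1.08,0.27,-0.3,12,2.9,0,-0.8,0.27,0,0,0,0,0,0])

```text
time_s: 13.5
tool_pos: [0.61, -0.1794, 0.1538]
tool_rot: [179.0, 20.1, 1.8]
force: [0.3, -0.6, -4.7]
grip_width: 0.0491
```

Emit:
servo_tool(commands=[0,0,0,0,0,0])

```text
time_s: 13.6
tool_pos: [0.6105, -0.1757, 0.1548]
tool_rot: [179.1, 20.0, 2.0]
force: [0.2, 0.8, -3.9]
grip_width: 0.0493
```

```bash
cat > m.py <<'E'
from h import *
import sys
n=sys.argv[1]
o=monitor.get_obs();print(o["tool_pos"],o["tool_rot"],o["force"],o["grip_width"],o["qpos"].round(1))
p,d=read_camera("scene");P=cloud("scene",d)
cv2.imwrite(f"pics/s{n}.png",cv2.resize(p[110:260,220:420,::-1],None,fx=4,fy=4,interpolation=cv2.INTER_CUBIC))
p,d=read_camera("top");cv2.imwrite(f"pics/t{n}.png",cv2.resize(p[140:320,260:440,::-1],None,fx=3.3,fy=3.3))
p,d=read_camera("wrist");cv2.imwrite(f"pics/w{n}.png",p[:,:,::-1])
np.savez(f"w{n}.npz",p=p,P=cloud("wrist",d,o),d=d)
E
python3 m.py 6; python3 -c "
from h import *
plan([0.6106,-0.2053,0.07],[180,21.6,1.9],6)"
```

```text
[ 0.61048648 -0.17572286  0.15479903] [179.12675646  20.04183894   2.03574915] [ 0.19013833  0.83845848 -3.88400616] 0.04931132084236807 [ 28.8  36.9 -29.   70.8  19.2  96.5 -87.2]
max [ 5.    5.   13.5   0.16  0.27  0.03]
4.7,4.9,13.5,0.16,-0.27,0.03,4.7,4.9,13.5,0.16,-0.27,0.03,4.8,4.9,13.5,0.16,-0.27,0.03,4.9,5,13.4,0.16,-0.27,0.03,4.9,5,13.4,0.16,-0.27,0.03,5,5,13.4,0.16,-0.27,0.03
```

View pics/s6.png

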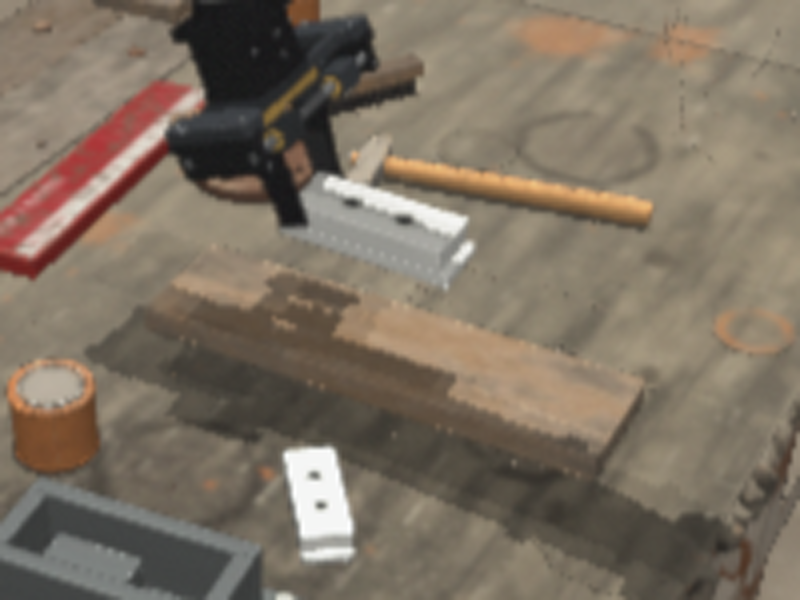

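View pics/w6.png

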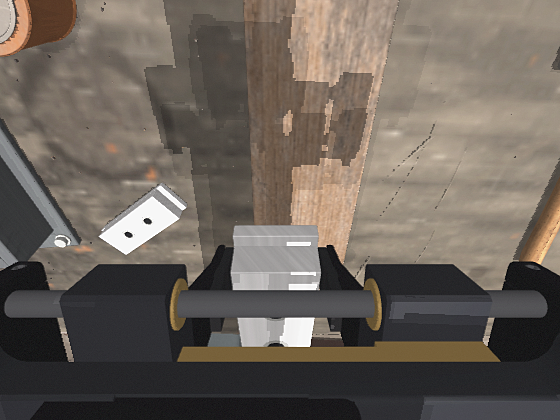

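Emit:
servo_tool(commands=[4.7,4.9,13.5,0.16,-0.27,0,4.7,4.9,13.5,0.16,-0.27,0,4.8,4.9,13.5,0.16,-0.27,0,4.9,5,13.4,0.16,-0.27,0,4.9,5,13.4,0.16,-0.27,0,5,5,13.4,0.16,-0.27,0,0,0,0,0,0,0,0,0,0,0,0,0])

```text
time_s: 14.55
tool_pos: [0.61, -0.2068, 0.0691]
tool_rot: [-180.0, 21.7, 2.0]
force: [-0.1, -0.0, -4.7]
grip_width: 0.0492
```

```bash
python3 m.py 7; python3 - <<'E'
from h import *
f=np.load("w7.npz");p,P,d=f["p"],f["P"],f["d"]
s=(p.min(2)>150)&(P[...,2]>.03)&(P[...,2]<.11)&(abs(P[...,1]+.205)<.03)&(d>0)&(P[...,0]>.5)&(P[...,0]<.7)
Q=P[s];print(len(Q),Q.min(0).round(4),Q.max(0).round(4))
for x in np.arange(.56,.7,.006):
    k=abs(Q[:,0]-x)<.002
    if k.sum()>5: print(round(x,3),k.sum(),np.median(Q[k],0).round(4),np.percentile(Q[k,1],[2,98]).round(4))
i=(P[...,2]>.015)&(P[...,2]<.035)&(P[...,0]>.68)&(P[...,0]<.75)&(d>0)&(abs(P[...,1]+.2)<.1)
for x in (.69,.71,.73):
    k=i&(abs(P[...,0]-x)<.005)
    if k.sum(): print("plank",x,np.percentile(P[k][:,1],[1,99]).round(4),np.median(P[k][:,2]))
E
```

```text
[ 0.60995917 -0.20683892  0.06908297] [-179.95744244   21.70478075    1.98288262] [-0.11393667 -0.02697557 -4.67562946] 0.04916362816089556 [ 30.1  42.8 -27.3  72.   21.   91.3 -86. ]
7453 [ 0.5332 -0.2347  0.0549] [ 0.6291 -0.182   0.0854]
0.56 235 [ 0.5599 -0.2099  0.0834] [-0.2322 -0.1853]
0.566 234 [ 0.5661 -0.2084  0.0835] [-0.2324 -0.1849]
0.572 186 [ 0.5718 -0.2154  0.0837] [-0.2327 -0.1856]
0.602 57 [ 0.6035 -0.194   0.0837] [-0.2265 -0.1831]
0.608 367 [ 0.6079 -0.207   0.084 ] [-0.2307 -0.1839]
0.614 396 [ 0.614  -0.2068  0.084 ] [-0.2304 -0.1837]
0.62 2518 [ 0.6192 -0.2078  0.0739] [-0.2304 -0.1838]
0.626 1090 [ 0.6269 -0.2053  0.0618] [-0.2299 -0.183 ]
plank 0.69 [-0.259  -0.1525] 0.02260942746853197
plank 0.71 [-0.2583 -0.1517] 0.02254213360550285
plank 0.73 [-0.2577 -0.1512] 0.022509468551991235
```

View pics/s7.png

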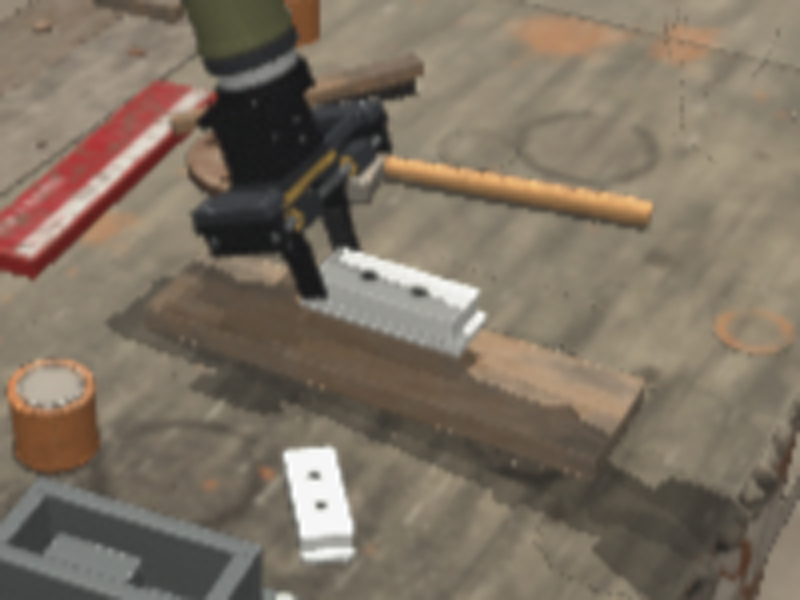

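Emit:
servo_tool(commands=[2.6,0,6.5,0,0,0,2.6,0,6.5,0,0,0,2.2,0,5.6,0,0,0,1.5,0,3.7,0,0,0,1.1,0,2.8,0,0,0,0,0,0,0,0,0,0,0,0,0,0,0])

```text
time_s: 15.4
tool_pos: [0.6103, -0.2069, 0.0426]
tool_rot: [-180.0, 21.6, 2.0]
force: [1.0, -0.8, -3.3]
grip_width: 0.0494
```

Emit:
servo_tool(commands=[0.4,0,0.9,0,0,0,0.4,0,0.9,0,0,0,0,0,0,0,0,0])

```text
time_s: 15.7
tool_pos: [0.6103, -0.2069, 0.0406]
tool_rot: [180.0, 21.6, 2.0]
force: [0.4, -0.5, -3.0]
grip_width: 0.0491
```

Emit:
servo_tool(commands=[0.4,0,0.9,0,0,0,0,0,0,0,0,0])

```text
time_s: 15.9
tool_pos: [0.6104, -0.2069, 0.0398]
tool_rot: [180.0, 21.6, 2.0]
force: [0.2, 0.1, -1.8]
grip_width: 0.0496
```

Emit:
servo_tool(commands=[0.4,0,0.9,0,0,0,0,0,0,0,0,0])

```text
time_s: 16.1
tool_pos: [0.6106, -0.2069, 0.0392]
tool_rot: [180.0, 21.6, 2.0]
force: [0.5, 0.1, 0.7]
grip_width: 0.0491
```

Emit:
servo_tool(commands=[0.2,0,0.5,0,0,0,0,0,0,0,0,0])

```text
time_s: 16.3
tool_pos: [0.6106, -0.2069, 0.0392]
tool_rot: [180.0, 21.6, 2.0]
force: [0.0, -0.6, 5.1]
grip_width: 0.0491
```

The block is seated: force 5 N up, and the height matches what I predicted. Releasing now, then backing off along the tool axis.

Emit:
servo_tool(commands=[0,0,0,0,0,0,0,0,0,0,0,0,0,0,0,0,0,0,0,0,0,0,0,0,0,0,0,0,0,0,0,0,0,0,0], jaw=80)

```text
invalid input at $.commands: expected a multiple of 6 numbers
```

Emit:
servo_tool(commands=[0,0,0,0,0,0,0,0,0,0,0,0,0,0,0,0,0,0], jaw=80)

```text
time_s: 16.6
tool_pos: [0.61, -0.207, 0.0376]
tool_rot: [-180.0, 21.7, 2.0]
force: [0.2, 0.3, -0.3]
grip_width: 0.0655
```

Emit:
servo_tool(commands=[0,0,0,0,0,0,0,0,0,0,0,0,0,0,-5,0,0,0,0,0,-15,0,0,0,0,0,-30,0,0,0,0,0,-40,0,0,0,0,0,-40,0,0,0,0,0,-30,0,0,0,0,0,0,0,0,0])

```text
time_s: 17.5
tool_pos: [0.6728, -0.2041, 0.1929]
tool_rot: [179.9, 21.1, 2.0]
force: [-0.0, 0.8, 0.5]
grip_width: 0.0802
```

```bash
python3 m.py 8; python3 - <<'E'
from h import *
f=np.load("w8.npz");p,P,d=f["p"],f["P"],f["d"]
s=(p.min(2)>140)&(P[...,2]>.044)&(P[...,2]<.07)&(abs(P[...,1]+.205)<.06)&(P[...,0]>.45)&(P[...,0]<.7)&(d>0)
n,l,st,_=cv2.connectedComponentsWithStats(s.astype(np.uint8));s=l==1+np.argmax(st[1:,4])
Q=P[s];print("wrist top",cv2.minAreaRect((Q[:,:2]*1000).astype(np.float32)),np.percentile(Q[:,2],[2,50,98]))
print("plane",np.linalg.lstsq(np.c_[Q[:,:2],np.ones(len(Q))],Q[:,2],rcond=None)[0])
p,d=read_camera("top");P=cloud("top",d)
s=(P[...,2]>.014)&(P[...,2]<.034)&(P[...,0]>.3)&(P[...,0]<.8)&(P[...,1]>-.3)&(P[...,1]<-.1)
Q=P[s];print("plank",cv2.minAreaRect((Q[:,:2]*1000).astype(np.float32)))
cv2.imwrite("pics/t9.png",p[:,:,::-1])
E
```

```text
[ 0.6728033  -0.20407322  0.19293848] [179.93914435  21.07994308   1.97715739] [-0.00348372  0.80128717  0.48173602] 0.08023189647405374 [ 25.   45.5 -27.1  52.3  21.2 106.8 -84. ]
wrist top ((562.1846923828125, -208.84469604492188), (124.53589630126953, 49.69831466674805), 2.1016745567321777) [0.04680604 0.05821917 0.05951907]
plane [-0.01974705 -0.00043621  0.068829  ]
plank ((560.5341186523438, -165.17747497558594), (57.621726989746094, 402.5836181640625), 86.93598937988281)
```

View pics/s8.png

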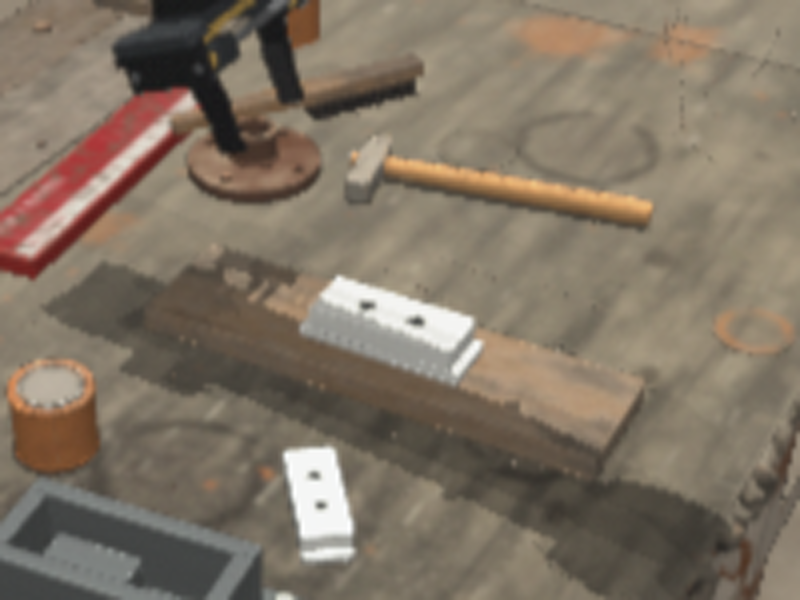

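View pics/t9.png

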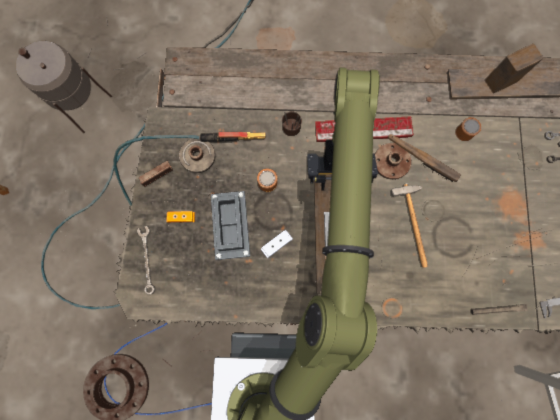

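Emit:
servo_tool(commands=[0,0,0,0,0,0,0,0,0,0,0,0,0,0,0,0,0,0])

```text
time_s: 18.0
tool_pos: [0.6689, -0.205, 0.1862]
tool_rot: [-180.0, 21.7, 2.0]
force: [-0.2, -0.4, 0.6]
grip_width: 0.0799
```

```bash
python3 m.py 10; python3 - <<'E'
from h import *
f=np.load("w10.npz");p,P,d=f["p"],f["P"],f["d"]
b=(abs(P[...,1]+.205)<.06)&(P[...,0]>.36)&(P[...,0]<.8)&(d>0)
s=(p.min(2)>140)&(P[...,2]>.044)&(P[...,2]<.07)&b
n,l,st,_=cv2.connectedComponentsWithStats(s.astype(np.uint8));s=l==1+np.argmax(st[1:,4])
Q=P[s];print("top",cv2.minAreaRect((Q[:,:2]*1000).astype(np.float32)))
def pl(Q,t):
    for _ in range(4):
        c=np.linalg.lstsq(np.c_[Q[:,:2],np.ones(len(Q))],Q[:,2],rcond=None)[0];r=Q[:,2]-np.c_[Q[:,:2],np.ones(len(Q))]@c;Q=Q[abs(r)<max(.001,2*r.std())]
    print(t,len(Q),c[:2],np.array([.562,-.208,1])@c)
pl(Q,"top plane")
pl(P[b&(P[...,2]>.012)&(P[...,2]<.035)&(abs(P[...,1]+.207)<.045)],"plank plane")
E
```

```text
[ 0.66893513 -0.20496127  0.18622631] [-179.98835644   21.71872862    1.98510644] [-0.24902166 -0.41307099  0.6002975 ] 0.07990833397810217 [ 25.1  45.6 -27.   52.9  21.2 106.6 -84. ]
top ((558.1619873046875, -209.20602416992188), (124.71683502197266, 49.72917556762695), 2.076284885406494)
top plane 2894 [-0.00129926 -0.00017629] 0.05402512569758422
plank plane 15172 [-0.00129889  0.00056651] 0.024057460927670287
```

```bash
python3 -c "
from cell import env
print(env.sign_off())"
```

```text
the job is handed in; nothing more can be done
None
```

The block is out of the nest and lies flat on its foot along the middle of the plank; the job was handed in at about 18 s.

- **Finding the end:** The +x end was rigid, taking 14 N with no sinking. The -x end gave, so I tipped it there with at most about 14 N at the end stop, and the block stayed at about 22° by itself.
- **Moving it:** I pinched the raised end at 60 N, lifted it clear, levelled it in the air and set it down until I read about 5 N of contact. Then I released it and backed off.
- **Last checks:** The block's top is level to 0.1° at z = 54.0 mm, with the plank at 24.1 mm. Its direction is 2.1° against the plank's 1.9°. It sits 0 to 2 mm off the plank's centreline; the top and wrist cameras differ by that much.
- **Other things:** The tin, spanner, hammer and both look-alikes look unmoved in the last top picture; I did not measure their poses again.
- **A reading that disagreed:** The first check after letting go read about 4 mm too high with a 1° tilt. The arm was still settling, and the reading at rest cleared it.
- **A refused call:** One move was rejected for a wrong number count and had no effect.

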